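# Lock the tester and hold the check cell in its beam

## Robot

A 6-joint arm with a two-finger parallel gripper is mounted at the origin on the work surface. World frame = base frame: x ahead of the robot, y to its left, z up, the work surface at z = 0. Lengths are in mm, angles in rad, forces in N, time in s.
With the tool pointing down it reaches from about 275 to 750 mm from the base axis. Payload 10.2 kg.
Tool frame: the origin (TCP) lies between the finger pads; the fingertips stand 17 mm ahead of it and the grasp point (between the pads) lies 2 mm behind it (tips_ahead is the distance from the TCP to the fingertips, in mm); z points along the fingers, y is the line along which they close (so a half turn about z gives the same grasp; the last joint's range is limited). The gripper opens to 85 mm and grips with 20 to 120 N. Pads are 22 mm wide; open, the fingers measure 114 mm over their backs; the gripper's body (76 mm by 85 mm) begins 54 mm behind the grasp point. The pads swing forward as they close: fully open they stand 13 mm farther back than shut.
Start: joints at [-0.223, 0.313, 1.498, -0, 1.331, -0.223], TCP at [525.006, -0.013, 225.194] pointing down, gripper open.
Joint ranges: [-2.94, 2.94], [-0.97, 2.17], [0.19, 2.56], [-1.23, 4.37], [0.02, 3.11], [-2.88, 2.88]. Speed limits (rad/s): [2.39, 2.39, 3.01, 3.14, 3.14, 3.14].

## Interface

Orientations are given as a unit quaternion [w, x, y, z].
In Python, from rig import sense, capture, finish_job, boxes_of, tips_ahead gives the robot as it stands.
- The arm moves only by the tool drive_tool, never from a script. Its argument "commands" is text: rows parted by semicolons, each of 7 numbers parted by spaces: the shift along the world's x, y, z in units of 0.1 m (1.0 is 0.1 m), then the turn, a rotation vector about the world's x, y, z in units of pi/4 rad (1.0 is pi/4 rad), then the opening in per cent of the stroke, from 0 (shut) to 100 (fully open). A call has 1 to 20 rows; each row shifts and turns the commanded pose from where the row before left it; what a row does not reach is not made up. A row lasts 1/12 s, in which the tool goes at most 41.7 mm and 7.16 degrees, less where a joint would pass 70% of its speed; a pose out of reach is approached as far as the arm can. A call with a number of a shift or a turn outside -1 to 1 is refused whole. A call with a gripper value outside its range is refused whole. The fingers move at their own pace and stop on an object; "force" is the grip in N (left out, the last holds). Time passes only in rows, so rows that do not move let the fingers close. It gives the time, the measured TCP pose, the force, the opening and the grip force at its end, in the units of the state.
- sense(): the state, without advancing time (a new reading comes with each control period).
- capture(name): name is "scene" or "side" or "wrist"; returns a dict with "pixels" (400x640x3 uint8, blue, green, red), "fov_y" (degrees; the focal length in pixels is half the picture's height over the tangent of half this angle, whatever the lens; pixels are square), "cx", "cy" (the principal point, pixels), "position" and "attitude" of the camera in the world; the wrist camera has in their place "tool_from_camera" (4x4, takes a point from camera to tool coordinates, whose origin is the TCP and whose axes are the flange's). Camera axes: x right, y down, z forward; pixel columns grow to the right and rows downward; lengths in mm; the calibration is good to about 2 mm. A picture is of the moment at which its call begins: read the wrist's pose just before it. There is no depth.
- finish_job(): hands the job in; it is judged then, once.
Trained networks look in a picture, given as the dict that the camera call returned (one of the last four; its "shot" number tells which), for a name from the list of things; names that differ only in an ending like _2 or _b are one class to them, and where a whole thing is asked for, a point or a joint stands for the part that bears it (a point fixed in the world has none). Each returns a list of dicts, best first, with "confidence" (0 to 1); they miss things now and then, are a little off and sometimes report something else, mostly with a low value. They report only what shows in the picture. A call takes as long as a camera call. They do not tell look-alikes from the thing itself.
- boxes_of(picture, name): "position" ([column, row] in pixels, amid what is visible of it).
The state is a dict: "time_s": time; "joints": joint angles; "dq": joint speeds; "tau": joint torques, N m; "eef_pos": TCP position; "ee_rot": TCP orientation; "force": force on the tool from outside, world axes, zero at the start; "wrist_torque": the same for the moment, N m; "grip_width": opening from 0.0 (shut) to 1.0 (fully open); "grip_force": force on a finger pad.
Only numpy, scipy, OpenCV 4.12 (cv2) and the standard library are available. Lean on these libraries where they do the work, as an engineer would, in place of code of your own. Each camera call takes 0.05 s, during which the arm holds its last target. There are 200 camera calls.

## Task

We check vase water with the little light-path tester on the flower bench. First take its loose retaining pin from the wooden block and push it down through the sensor carriage's ear into the base, fully home, and let go of it; then pick up the glass check cell by its two frosted faces only, never touching the polished windows with the fingers, and hold it upright in the gap with the beam passing square through its two windows at the height of the engraved line, clear of the tester. Finish while still holding it there, and leave the ribbon spool, tape roll and candle glass where they are.

Things in the scene. Friction and masses are not known exactly. Their poses are not given: they have to be found in the camera images.
- tester: Tester fixed to the bench. Aluminium base 90 x 290 x 24 mm (x, y, z), origin at the centre of its underside. Two grey housings 46 mm wide in x: lamp at y = +44 to +90 mm (106 mm above the bench), sensor at y = -44 to -82 mm (102 mm above it); their snouts leave an open gap of y = -39 to +39 mm, free above and to both x sides. The beam runs along the tester's y.
- beam (a point): Middle of the light beam in the gap between lamp and sensor snouts, 75 mm above the bench and 51 mm above the base plate; axes as the tester, the beam runs along y.
- carriage (a joint): Slide of the sensor carriage (sensor housing plus flat steel ear) on the base: 0 = at its working stop, where the holes in ear and base line up, as it starts; grows to 0.03 m as it slides away from the lamp (tester -y). Slides under about 4 N along y until pinned.
- ear_hole (a point): Mouth of the vertical pin hole: on the top of the carriage's flat steel ear (50 x 60 x 8 mm, lying on the base behind the sensor housing, away from the gap), 32 mm above the bench, at the tester's x = 0, y = -118 mm, 36 mm from the housing. Round, 12 mm, lightly chamfered, through the ear and the 24 mm base beneath.
- pin: Loose retaining pin, 50 g, at the start upright in the wooden block with only its head showing: steel shank 10 mm in diameter and 30 mm long with a tapered tip (6 mm wide at the end, full after 4 mm), then a black cylindrical head 18 mm in diameter and 30 mm tall. Origin at the tip end, z along the pin towards the head.
- pin_shoulder (a point): Underside of the pin's head, on its axis, 30 mm above the tip. When the pin is fully home this lies at the mouth of the ear hole (the head rests on the ear). While parked it is 34 mm above the bench.
- pin_block: Wooden block 70 x 70 x 34 mm fixed to the bench, with one vertical 13 mm hole through its centre, in which the pin is parked; it and the cork coaster may change sides. Origin at the centre of its underside.
- cell: Solid clear glass check cell 20 x 32 x 64 mm (x, y, z), 100 g, upright on the cork coaster. The two broad faces, at x = +-10 mm (30 mm wide), are frosted, matt whitish: grip here. The two narrow faces at y = +-16 mm (14 mm wide) are the polished windows: no finger may touch them; light passes through them along the cell's y, either way round. Origin at the centre of its underside, z up.
- cell_window (a point): The window point inside the cell, on its centre line 22 mm above the underside (the cell's lower half), level with a thin dark line engraved across both frosted faces: the point that has to be held at the middle of the beam.
- coaster: Square cork coaster 90 x 90 x 6 mm fixed to the bench, on which the cell stands. Origin at the centre of its underside.
- spool: Bystander: wooden ribbon spool 60 mm in diameter, 40 mm tall, standing beyond the tester; leave alone. Origin at the centre of its underside.
- tape_roll: Bystander: roll of paper floral tape lying flat, 76 mm in diameter, 24 mm tall; leave alone. Origin at the centre of its underside.
- votive: Bystander: glass candle cup 68 mm in diameter, 60 mm tall; leave alone. Origin at the centre of its underside.
There are look-alikes about, which are no part of the job. Several things look just like the pin: the one meant starts farthest to the robot's right.

How it is judged (in metres and radians):
On the way:
1. The pin is fully home through ear and base, and let go, with the carriage at its stop (horizontal distance between pin_shoulder and ear_hole below 0.004 m and z of pin_shoulder in the frame of ear_hole between -0.004 and 0.004 m and angle between pin's own z axis and vertical below 0.12 rad and value of joint carriage below 0.005 m and contact force between the fingers and pin below 0.1 N), for 0.2 s.
At the end, for the whole second after the job is handed in: Pin untouched and home (head within 4 mm of the hole mouth, tilt under 0.12 rad), carriage within 5 mm of its stop; cell at rest, held by both frosted faces, window point in the beam (5 mm across, 10 along, 8 in height), 0.15 rad square, tilt under 0.12 rad, clear of tester and pin (all of step 1 and x of cell_window in the frame of beam between -0.005 and 0.005 m and y of cell_window in the frame of beam between -0.01 and 0.01 m and z of cell_window in the frame of beam between -0.008 and 0.008 m and angle between the y axis of cell and the y axis of tester, either way round below 0.15 rad and angle between cell's own z axis and vertical below 0.12 rad and linear speed of cell below 0.02 m/s and contact force between the fingers and cell_c1 above 0.5 N and contact force between the fingers and cell_c2 above 0.5 N and contact force between cell and tester below 0.1 N and contact force between cell and pin below 0.1 N); the arm keeps its last pose, push and grip.
It fails at once if A finger touches a polished window of the cell (contact force between the fingers and cell_c3 above 0.3 N or contact force between the fingers and cell_c4 above 0.3 N).
It fails at once if The ribbon spool, tape roll or candle glass is displaced by more than 30 mm (distance of any of spool, tape_roll, votive from where it was at the start of the episode above 0.03 m).
It also fails if it takes over 59 s, if anything falls off the work surface, if the arm or the gripper's body presses on something with over 40 N, if the wrist force passes 120 N, or if a joint passes its speed limit or range.

## Working session

There is one attempt and no reset: what is moved stays moved. The work goes in short steps, Python scripts to look and compute and a tool call to move; the robot and the scene stay as the last step left them, time stands still between calls to the robot, and variables do not carry over. Pictures are saved under pics/ and viewed, at most 10 in all, crops included, and the job is handed in when it is done.

Besides the shell and the picture viewer there is one more tool, called after "Emit:" as a command line: name --argument value ..., lists and objects as JSON in quotes. drive_tool: Moves the arm, as the interface text tells. Shifts and turns lie within -1 to 1; 1 stands for 0.1 m of shift or pi/4 rad of turn. Its arguments: {"type":"object","properties":{"commands":{"type":"string"},"force":{"type":"number"}},"required":["commands"]}

```bash
mkdir -p pics; cat > h.py <<'E'
import numpy as np, cv2
from scipy.spatial.transform import Rotation as R
from rig import sense, capture, finish_job, boxes_of
def cam(c, s=None):
    f=c["pixels"].shape[0]/2/np.tan(np.radians(c["fov_y"])/2)
    if "position" in c:
        p=np.array(c["position"],float); a=np.array(c["attitude"],float)
        r=a if a.shape==(3,3) else R.from_quat(a,scalar_first=True).as_matrix()
    else:
        q=R.from_quat(s["ee_rot"],scalar_first=True).as_matrix(); T=np.array(c["tool_from_camera"])
        r=q@T[:3,:3]; p=q@T[:3,3]+s["eef_pos"]
    return f,p,r
def toz(c,uv,z,s=None):
    f,p,r=cam(c,s); d=r@np.array([(uv[0]-c["cx"])/f,(uv[1]-c["cy"])/f,1]); return p+d*(z-p[2])/d[2]
def proj(c,X,s=None):
    f,p,r=cam(c,s); v=r.T@(np.array(X,float)-p); return np.array([c["cx"]+f*v[0]/v[2],c["cy"]+f*v[1]/v[2]])
E
python3 - <<'E'
from h import *
print(sense())
for n in ["scene","side","wrist"]:
    s=sense();c=capture(n); cv2.imwrite(f"pics/{n}0.png",c["pixels"])
    print(n,{k:v for k,v in c.items() if k!="pixels"})
    for t,z in [("tester",50),("pin",49),("pin_block",34),("cell",38),("coaster",6),("carriage",32),("spool",20),("tape_roll",12),("votive",30)]:
        print(t,[(np.round(b["position"]),round(b["confidence"],2),np.round(toz(c,b["position"],z,s)[:2])) for b in boxes_of(c,t)])
E
```

```text
{'time_s': 0.0, 'joints': array([-2.23430003e-01,  3.13445350e-01,  1.49841743e+00, -2.23940621e-05,
        1.33104788e+00, -2.23395462e-01]), 'dq': array([ 0.00015284,  0.00063481, -0.00082971,  0.00072607, -0.00118872,
       -0.00021311]), 'tau': array([-5.78409599e-04, -4.12261176e+01, -2.59742296e+01, -3.58453699e-04,
        4.11797926e-03, -1.23038126e-05]), 'eef_pos': array([5.24729313e+02, 2.77577386e-02, 2.24644876e+02]), 'ee_rot': array([-5.51849816e-04,  7.07116955e-01,  7.07096300e-01, -3.60361825e-04]), 'force': array([-0.16169742,  0.16456506,  0.01363391]), 'wrist_torque': array([-0.02282172, -0.00811028, -0.05944912]), 'grip_force': 0.0, 'grip_width': 0.9985640010028536}
scene {'fov_y': 56.677836855990854, 'cx': 316.97612698887554, 'cy': 201.2690810788028, 'position': array([1047.92929756,  557.65718293,  625.22221239]), 'attitude': array([-0.15065084,  0.30242636,  0.84558271, -0.41331889]), 'shot': 1}
tester [(array([338., 200.]), 0.92, array([529.,  17.]))]
pin [(array([430., 280.]), 0.71, array([562., 325.])), (array([437., 328.]), 0.67, array([641., 402.])), (a
[... 1979 characters left out ...]
908e-04, -2.95183279e-01,  9.55440550e-01,
        -1.47689501e+02],
       [ 0.00000000e+00,  0.00000000e+00,  0.00000000e+00,
         1.00000000e+00]]), 'shot': 3}
tester [(array([307., 153.]), 0.8, array([516.,  20.]))]
pin []
pin_block [(array([313., 258.]), 0.22, array([ 521., -100.]))]
cell [(array([310., 258.]), 0.21, array([518., -98.]))]
coaster [(array([284., 358.]), 0.92, array([ 481., -263.]))]
carriage [(array([310., 258.]), 0.72, array([ 518., -101.]))]
spool [(array([514., 300.]), 0.73, array([ 765., -164.]))]
tape_roll [(array([556., 158.]), 0.62, array([786.,   9.]))]
votive [(array([596.,  22.]), 0.96, array([782., 138.])), (array([309., 153.]), 0.44, array([517.,  17.]))]
```

```bash
python3 - <<'E'
import cv2
a=cv2.imread("pics/scene0.png"); b=cv2.imread("pics/side0.png")
cv2.imwrite("pics/v1.png",cv2.resize(a,(800,500)))
cv2.imwrite("pics/v2.png",cv2.resize(b[230:350,210:330],(600,600),interpolation=cv2.INTER_CUBIC))
E
```

```text
(no output)
```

View pics/v1.png

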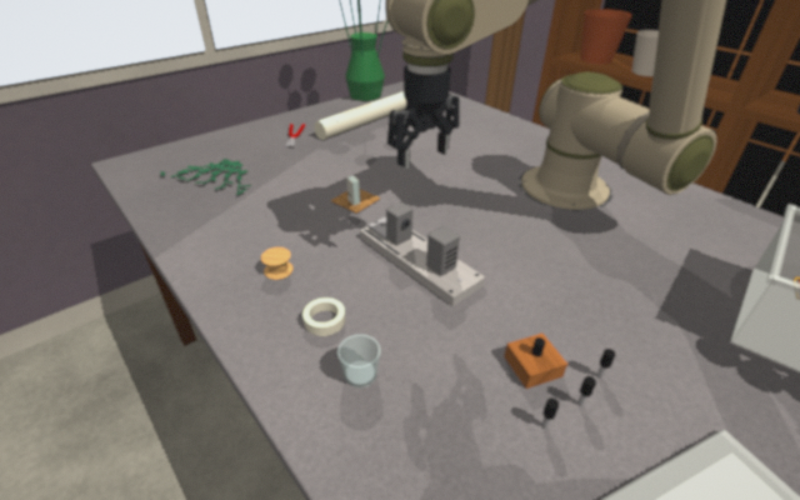

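View pics/v2.png

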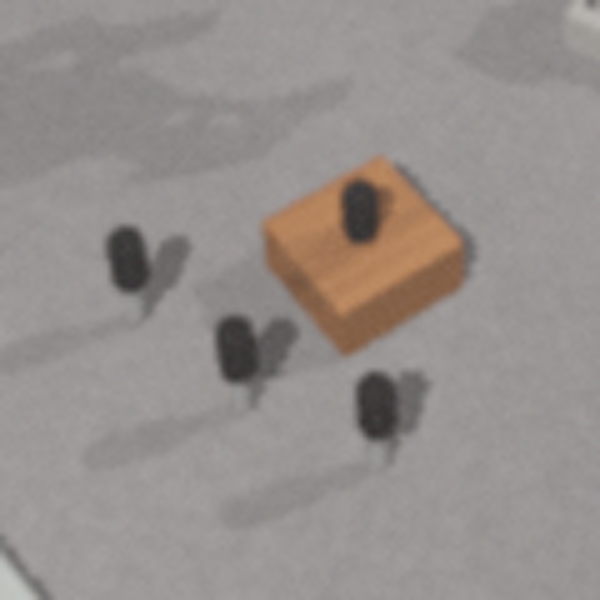

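Candidates for the pin (scene pixels): the head in the block (430,280), and loose standing ones at (437,328), (467,309) and (483,290). The one in the block is farthest right (y≈320, the others ≈405), and it fits the description. The crop confirms it, with the head in the block at side pixel (282,272).

Emit:
drive_tool --commands "0.05 0.4 0 0 0 0 100;0.05 0.4 0 0 0 0 100;0.05 0.4 0 0 0 0 100;0.05 0.4 0 0 0 0 100;0.05 0.4 0 0 0 0 100;0.05 0.4 0 0 0 0 100;0.05 0.4 0 0 0 0 100;0 0.4 -0.2 0 0 0 100;0 0 -0.2 0 0 0 100;0 0 0 0 0 0 100"

```text
time_s: 2.33
eef_pos: [558.0, 318.5, 182.0]
ee_rot: [-0.002, 0.706, 0.708, -0.003]
force: [-0.4, 0.4, -1.2]
grip_width: 1.002
grip_force: 0.0
```

```bash
python3 - <<'E'
from h import *
s=sense();c=capture("wrist"); cv2.imwrite("pics/w1.png",c["pixels"]); print(s["eef_pos"],s["ee_rot"],s["time_s"])
print("pin",[(np.round(b["position"]),round(b["confidence"],2),np.round(toz(c,b["position"],49,s)[:2])) for b in boxes_of(c,"pin")])
np.save("w1.npy",c["pixels"])
g=c["pixels"].max(2); m=(g<60).astype(np.uint8); n,l,st,ce=cv2.connectedComponentsWithStats(m)
for i in range(1,n):
    if st[i,4]>150: print(st[i],ce[i],toz(c,ce[i],49,s))
w0=cv2.imread("pics/wrist0.png"); cv2.imwrite("pics/v3.png",np.vstack([cv2.resize(w0,(480,300)),cv2.resize(c["pixels"],(480,300))]))
E
```

```text
[558.04835024 318.45362871 182.00942363] [-0.0015608   0.70610304  0.7080999  -0.00325504] 2.3333
pin [(array([317.,  70.]), 0.93, array([557., 411.])), (array([228.,  83.]), 0.8, array([487., 401.])), (array([316., 183.]), 0.65, array([557., 320.])), (array([410.,  82.]), 0.65, array([630., 402.]))]
[305  57  23  26 449] [316.32739421  69.09576837] [556.83061258 411.7192084   49.        ]
[214  71  30  24 576] [227.95833333  82.67361111] [486.9148716  401.49755358  49.        ]
[394  74  31  24 576] [409.39409722  85.921875  ] [630.49889211 399.45640348  49.        ]
[304 171  21  26 440] [314.2        183.67272727] [555.29748342 319.22544374  49.        ]
[    0   258   640   142 39396] [316.56145294 358.39333943] [557.98388716 133.73758174  49.        ]
```

View pics/v3.png

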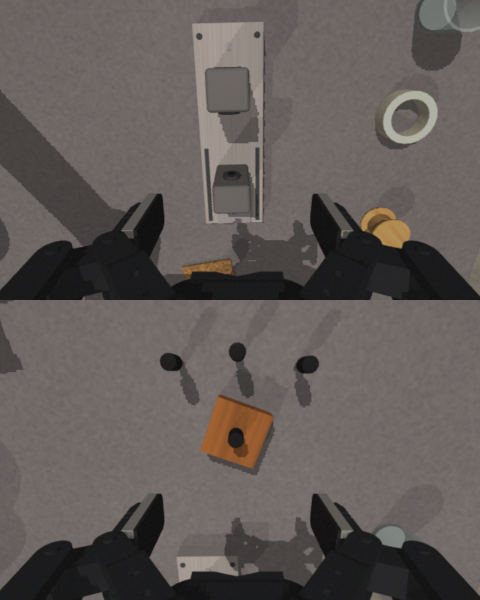

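View pics/wrist0.png

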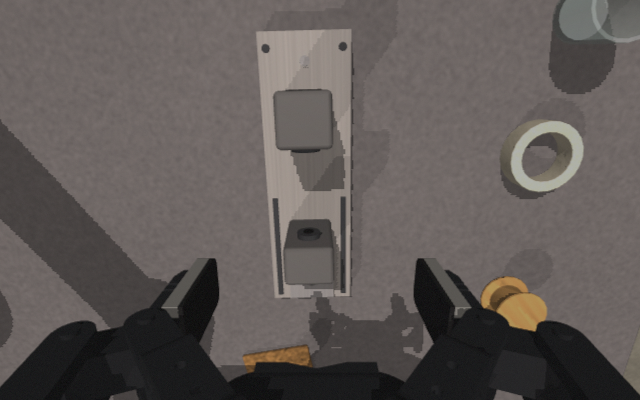

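The top image (start wrist view) shows the tester: top-far corners (258,31) and (352,30), near edge around (274–350,297). The bottom image shows the block with the pin head at (315,183) and the look-alikes above it.

Emit:
drive_tool --commands "-0.02 0.01 -0.31 0 0 0 100;0 0 -0.31 0 0 0 100;0 0 -0.31 0 0 0 100;0 0 -0.31 0 0 0 100;0 0 0 0 0 0 100;0 0 0 0 0 0 100"

```text
time_s: 2.93
eef_pos: [558.6, 317.3, 63.7]
ee_rot: [-0.0, 0.708, 0.707, -0.0]
force: [-0.5, -0.6, -0.4]
grip_width: 0.997
grip_force: 0.0
```

```bash
python3 - <<'E'
from h import *
s=dict(eef_pos=np.array([524.73,0.03,224.65]),ee_rot=[-5.5e-4,.707117,.707096,-3.6e-4])
c=capture("wrist"); 
for n,uv,z in [("fl",(258,31),24),("fr",(351.5,30),24),("nl",(274.5,298),24),("nr",(350,296),24),("screwL",(265.5,48),24),("screwR",(342.5,46.5),24)]:
    print(n,np.round(toz(c,uv,z,s),1))
# lamp/sensor top corners
for n,uv,z in [("lampTL",(274,91),106),("lampTR",(331,91),106),("lampBL",(277,149),106),("lampBR",(332,149),106),("sBL",(286,284),102),("sBR",(332,284),102),("sTL",(287,247),102),("sTR",(333,247),102)]:
    print(n,np.round(toz(c,uv,z,s),1))
E
```

```text
fl [469.6 131.9  24. ]
fr [557.6 132.7  24. ]
nl [ 474.6 -157.6   24. ]
nr [ 564.8 -154.8   24. ]
screwL [476.  117.2  24. ]
screwR [549.5 118.5  24. ]
lampTL [492.5  77.2 106. ]
lampTR [535.6  77.2 106. ]
lampBL [493.3  33.3 106. ]
lampBR [537.   33.3 106. ]
sBL [496.8 -90.9 102. ]
sBR [538.9 -90.9 102. ]
sTL [498.7 -53.8 102. ]
sTR [539.3 -53.8 102. ]
```

Emit:
drive_tool --commands "-0.025 0.02 -0.04 0 0 0 100;0 0 0 0 0 0 100;0 0 0 0 0 0 20;0 0 0 0 0 0 0;0 0 0 0 0 0 0;0 0 0 0 0 0 0;0 0 0 0 0 0 0;0 0 0 0 0 0 0;0 0 0 0 0 0 0;0 0 0 0 0 0 0" --force 40

```text
time_s: 3.82
eef_pos: [555.5, 320.2, 58.5]
ee_rot: [-0.0, 0.707, 0.707, -0.0]
force: [-0.0, -0.2, 0.2]
grip_width: 0.001
grip_force: 0.0
```

```bash
python3 - <<'E'
from h import *
s=sense();c=capture("wrist");d=capture("side")
cv2.imwrite("pics/v4.png",np.hstack([cv2.resize(c["pixels"],(480,300)),cv2.resize(d["pixels"][225:345,200:320],(300,300))]))
E
```

```text
(no output)
```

View pics/v4.png

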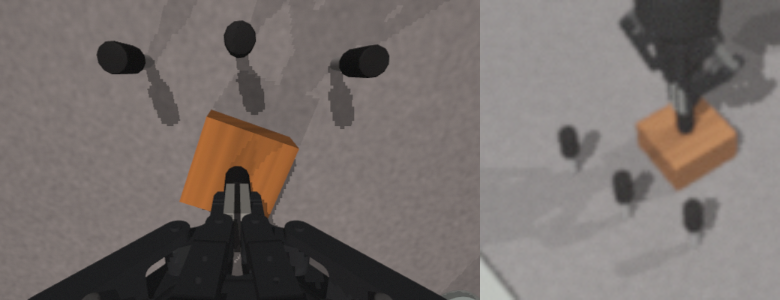

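The fingers shut empty: the head sits just beyond them on the +y side, at wrist ≈(316,235). Now I'll measure where it is.

```bash
python3 - <<'E'
from h import *
s=sense();c=capture("wrist")
g=c["pixels"]
print("tcp px",proj(c,s["eef_pos"],s),"tip",proj(c,s["eef_pos"]-[0,0,17],s))
for X in [(555.5,320,64),(555.5,329,64),(555.5,335,64),(555.5,311,64)]: print(X,proj(c,X,s))
cv2.imwrite("pics/v5.png",cv2.resize(g[200:300,260:380],(720,600),interpolation=cv2.INTER_NEAREST))
E
```

```text
tcp px [316.79807061 254.98726188] tip [316.70510922 240.49059213]
(555.5, 320, 64) [316.82208439 260.75674063]
(555.5, 329, 64) [316.83921638 243.2237871 ]
(555.5, 335, 64) [316.8509673  231.19784039]
(555.5, 311, 64) [316.80551949 277.70933132]
```

View pics/v5.png

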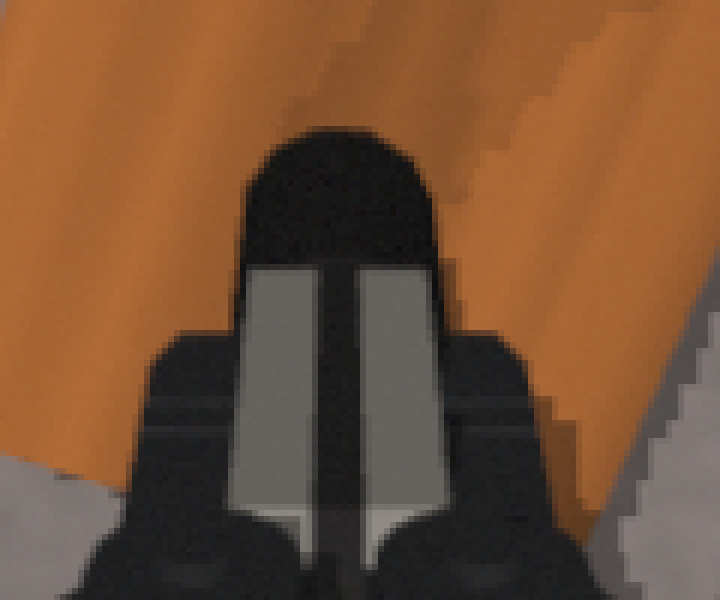

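```bash
python3 - <<'E'
import rig
from h import *
print(rig.tips_ahead, rig.tips_ahead() if callable(rig.tips_ahead) else "")
s=sense();print(s)
for n in ["side","scene"]:
    c=capture(n)
    for z in (34,41,64,70): print(n,z,proj(c,(555.5,320,z)))
    p=proj(c,(555.5,320,49)).astype(int); cv2.imwrite(f"pics/{n}6.png",c["pixels"][p[1]-30:p[1]+30,p[0]-30:p[0]+30])
a=cv2.resize(cv2.imread("pics/side6.png"),(400,400),interpolation=0);b=cv2.resize(cv2.imread("pics/scene6.png"),(400,400),interpolation=0)
cv2.imwrite("pics/v6.png",np.hstack([a,b]))
E
```

```text
17.0 
{'time_s': 3.9667, 'joints': array([3.40589647e-01, 7.24467580e-01, 1.30231246e+00, 2.98236371e-05,
       1.11488996e+00, 3.40570568e-01]), 'dq': array([ 1.16504078e-03, -9.53058546e-04,  1.32404048e-03, -2.39828591e-03,
       -4.20940772e-04, -4.27084443e-05]), 'tau': array([-2.11346807e-03, -5.62022102e+01, -2.34285110e+01, -2.03794284e-04,
        9.13151325e-04, -8.18859178e-06]), 'eef_pos': array([555.49552182, 320.26293743,  58.51858012]), 'ee_rot': array([-2.87256064e-05,  7.07104678e-01,  7.07108883e-01, -2.91470294e-05]), 'force': array([ 0.08828483,  0.96950683, -0.88704286]), 'wrist_torque': array([-0.02887315,  0.03755637, -0.03168554]), 'grip_force': 0.0, 'grip_width': -0.0020504368968012705}
side 34 [281.57768883 275.6105433 ]
side 41 [281.44569696 273.73233209]
side 64 [281.00387234 267.4452781 ]
side 70 [280.88651541 265.77531832]
scene 34 [427.93452165 281.58914224]
scene 41 [428.58485702 279.3173536 ]
scene 64 [430.77498531 271.66667239]
scene 70 [431.36017156 269.62246636]
```

View pics/v6.png

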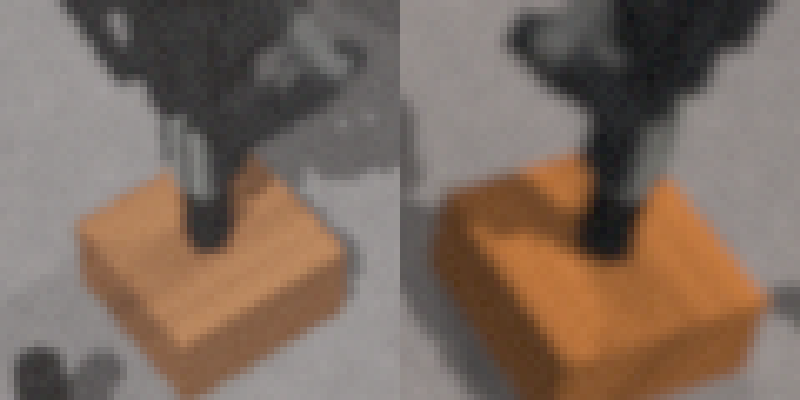

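```bash
python3 - <<'E'
from h import *
from scipy.optimize import least_squares
s=sense();C=[capture(n) for n in ("side","scene","wrist")]
print(proj(C[0],(555.5,320,49)),proj(C[1],(555.5,320,49)))
uv=[(280.5,270),(430,275.5),(317,244)]
f=lambda X:np.concatenate([proj(c,X,s)-u for c,u in zip(C,uv)])
r=least_squares(f,[555,320,50]);print(r.x,r.fun)
f2=lambda X:f(X)[:4]
r=least_squares(f2,[555,320,50]);print(r.x,r.fun)
E
```

```text
[281.29344713 271.565855  ] [429.33725487 276.68903446]
[555.69268499 323.37980122  53.34803121] [-0.20656526  1.27613126  1.07841866  0.80167168  0.14732168  0.59233559]
[556.80532447 321.17159779  54.78768305] [-0.05542728  0.07336684 -0.03454128 -0.0668634 ]
```

The fingertips really reach about 20 mm less far than stated: they closed just above the head, with no contact and the pin unmoved. I'll open and go about 20 mm lower.

Emit:
drive_tool --commands "0 0 0 0 0 0 100;0 0 0 0 0 0 100;0 0 0 0 0 0 100;0 0 0 0 0 0 100;0 0 -0.1 0 0 0 100;0 0 -0.1 0 0 0 100;0 0 0 0 0 0 100;0 0 0 0 0 0 100"

```text
time_s: 4.88
eef_pos: [554.9, 320.1, 37.4]
ee_rot: [-0.0, 0.707, 0.707, -0.001]
force: [0.3, 0.2, 0.5]
grip_width: 1.001
grip_force: 0.0
```

Emit:
drive_tool --commands "0 0 0 0 0 0 0;0 0 0 0 0 0 0;0 0 0 0 0 0 0;0 0 0 0 0 0 0;0 0 0 0 0 0 0;0 0 0 0 0 0 0;0 0 0 0 0 0 0;0 0 0 0 0 0 0" --force 40

```text
time_s: 5.55
eef_pos: [555.7, 320.3, 38.9]
ee_rot: [0.0, 0.707, 0.707, 0.0]
force: [-0.8, 0.2, 2.4]
grip_width: 0.194
grip_force: 39.0
```

```bash
python3 - <<'E'
from h import *
s=sense();c=capture("wrist");print(s["force"],s["eef_pos"])
g=c["pixels"];p=(316,240)
cv2.imwrite("pics/v7.png",cv2.resize(g[170:320,226:406],(720,600),interpolation=cv2.INTER_NEAREST))
E
```

```text
[-0.79533025  0.23340076  2.38877186] [555.65515465 320.32225984  38.87685882]
```

View pics/v7.png

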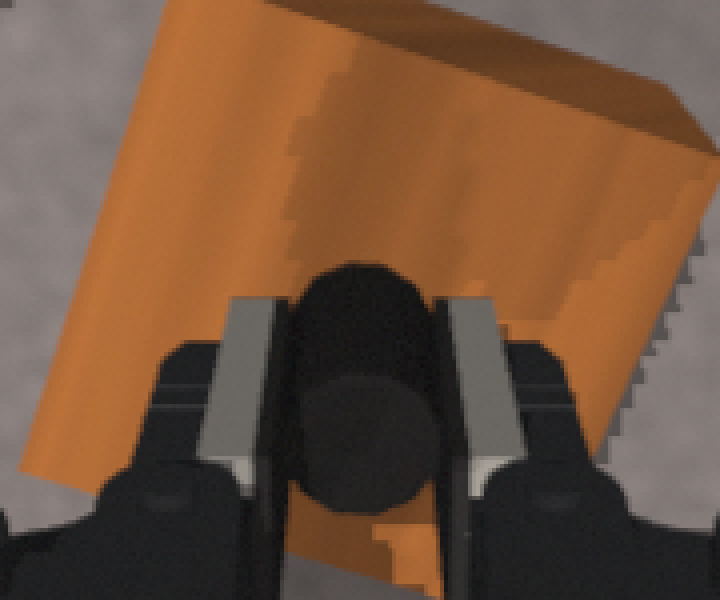

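The pin is gripped by its head (opening 0.194, 39 N). I'll lift it and carry it over the ear.

Emit:
drive_tool --commands "0 0 0.1 0 0 0 0;0 0 0.25 0 0 0 0;0 0 0.35 0 0 0 0;0 0 0.35 0 0 0 0;0 0 0.3 0 0 0 0;0 -0.1 0 0 0 0 0;-0.03 -0.3 0 0 0 0 0;-0.03 -0.38 0 0 0 0 0;-0.03 -0.38 0 0 0 0 0;-0.03 -0.38 0 0 0 0 0;-0.03 -0.38 0 0 0 0 0;-0.03 -0.38 0 0 0 0 0;-0.03 -0.38 0 0 0 0 0;-0.03 -0.38 0 0 0 0 0;-0.03 -0.38 0 0 0 0 0;-0.03 -0.38 0 0 0 0 0;-0.03 -0.38 0 0 0 0 0;-0.03 -0.31 0 0 0 0 0;0 0 0 0 0 0 0;0 0 0 0 0 0 0" --force 60

```text
time_s: 7.27
eef_pos: [519.0, -131.9, 173.4]
ee_rot: [-0.0, 0.708, 0.706, -0.0]
force: [-0.7, 1.2, -0.9]
grip_width: 0.185
grip_force: 58.9
```

```bash
python3 - <<'E'
from h import *
s=sense();c=capture("wrist");print(s["force"],s["eef_pos"],s["ee_rot"],s["grip_width"])
p=proj(c,(519,-130,32),s);print(p)
g=c["pixels"];np.save("w8.npy",g)
y=int(np.clip(p[1]-90,0,220))
cv2.imwrite("pics/v8.png",cv2.resize(g[y:y+180,196:436],(800,600),interpolation=cv2.INTER_NEAREST));print(y)
E
```

```text
[-0.67442682  1.24026178 -0.93906773] [ 519.0136712  -131.94016533  173.42677845] [-2.90479303e-04  7.08079233e-01  7.06132930e-01 -3.10794565e-05] 0.18506783993959655
[316.36996227 180.40820976]
90
```

View pics/v8.png

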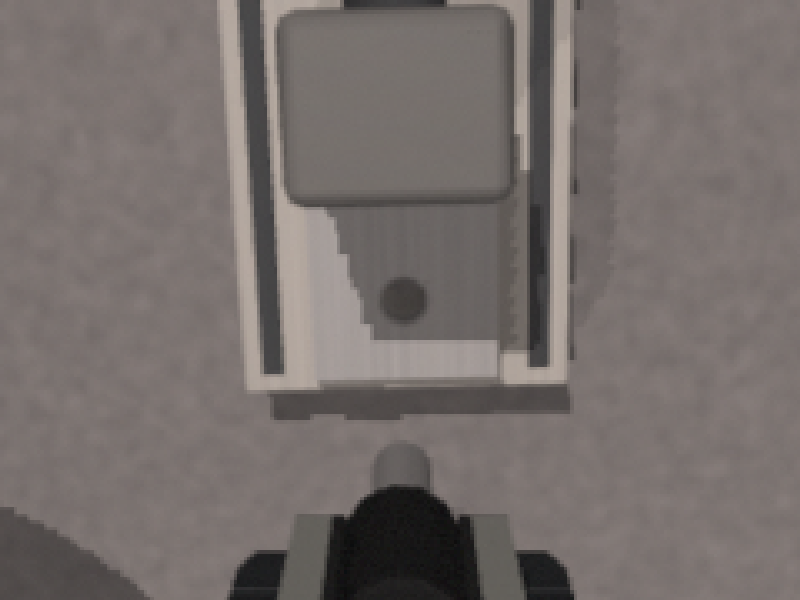

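The hole shows at wrist (317,180), close to the prediction, and the pin tip at (316,223). Correction is about +1 mm in x and +2.4 mm in y.

Emit:
drive_tool --commands "0.01 0.024 -0.2 0 0 0 0;0 0 -0.3 0 0 0 0;0 0 -0.3 0 0 0 0;0 0 -0.18 0 0 0 0;0 0 0 0 0 0 0;0 0 0 0 0 0 0"

```text
time_s: 7.82
eef_pos: [520.5, -127.2, 75.7]
ee_rot: [-0.001, 0.707, 0.708, -0.0]
force: [0.1, 0.2, 0.4]
grip_width: 0.18
grip_force: 58.9
```

```bash
python3 - <<'E'
from h import *
s=sense();c=capture("wrist");print(s["force"],s["eef_pos"])
print(proj(c,(519.6,-129.7,32),s))
g=c["pixels"]
cv2.imwrite("pics/v9.png",cv2.resize(g[150:300,216:416],(800,600),interpolation=cv2.INTER_NEAREST))
E
```

```text
[0.13967863 0.21134069 0.35297711] [ 520.5323511  -127.21754434   75.66841055]
[315.11768139 226.20905304]
```

View pics/v9.png

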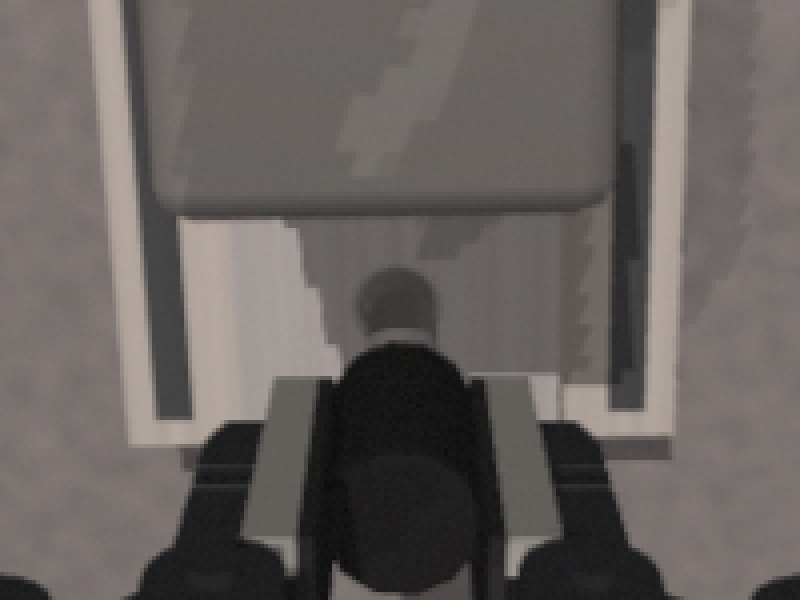

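The hole is at about wrist (315,226) with the pin tip overlapping it. Viewing budget is used up, so from here I go by numbers, starting by letting the arm settle.

Emit:
drive_tool --commands "0 0 0 0 0 0 0;0 0 0 0 0 0 0;0 0 0 0 0 0 0"

```text
time_s: 8.12
eef_pos: [521.0, -128.4, 76.6]
ee_rot: [0.001, 0.707, 0.707, 0.0]
force: [0.5, -0.8, -0.2]
grip_width: 0.187
grip_force: 58.9
```

```bash
python3 - <<'E'
from h import *
for i in range(2):
    s=sense();c=capture("wrist");print(s["eef_pos"],s["ee_rot"])
g=c["pixels"].max(2).astype(int)
print(g[208:246,302:332:1])
print(proj(c,(519.7,-129.8,32),s)); e=s["eef_pos"]
for z,r in ((-34.9,3),(-30.9,5)): print(z,[proj(c,e+[dx,dy,z],s).round(1) for dx,dy in((0,r),(0,-r),(r,0),(-r,0))])
E
```

```text
[ 520.98585322 -128.43391836   76.63458246] [8.97957650e-04 7.07048930e-01 7.07163983e-01 3.24378931e-04]
[ 520.85301998 -128.44384199   76.38334271] [6.82445224e-04 7.07079205e-01 7.07133986e-01 2.43090767e-04]
[[105 105 102 ...  90  90  89]
 [105 104 103 ...  90  89  88]
 [106 105 102 ...  90  91  89]
 ...
 [ 51  24  22 ...  19  30  87]
 [ 25  23  22 ...  19  20  59]
 [ 20  23  20 ...  20  21  30]]
[314.60679919 223.98753555]
-34.9 [array([316.5, 223. ]), array([316.5, 232.5]), array([321.7, 227.8]), array([311.4, 227.8])]
-30.9 [array([316.6, 222.3]), array([316.6, 238.4]), array([325.3, 230.4]), array([307.9, 230.4])]
```

```bash
python3 - <<'E'
from h import *
import sys; np.set_printoptions(threshold=sys.maxsize,linewidth=200)
s=sense();c=capture("wrist");print(s["eef_pos"])
print(c["pixels"].mean(2).astype(int)[212:240,302:332])
E
```

```text
[ 520.7214762  -128.40434238   76.14811553]
[[100 100 100  98  99 100 102 101 101 100  98  98  98  98 101  95  89  96  99 100 100  99  97  98  98  98  97  99  99  97]
 [102 101  99  98  98 100 101 101  99  98  96  94  91  95  96  98  99  99  99 100 101 101 100 101 101 100 101 102 102 100]
 [101 100  99  98 100  99 100  97  95  87  82  77  74  77  83  91  95  97  98  99 101 101 100 101 100 100 102 102 102 101]
 [101 100 100  97  99  98  95  88  77  69  67  67  66  65  66  68  72  86  93  98 101 100 100 101 101 102 103 102 102 100]
 [101 100  99  98  95  89  78  71  68  65  65  63  63  63  63  62  63  67  79  91  99  94  96 101 102 101 101 102 102 100]
 [101 101  99  95  86  76  66  66  66  65  63  62  62  64  62  63  61  61  64  73  88  97  99 100 100 101 103 102 103 100]
 [100 101  96  89  76  68  68  66  65  65  65  63  63  62  60  62  61  60  61  62  78  90  97 100 100 101 102 102 101 101]
 [101 100  94  80  71  67  64  65  65  64  63  62  62  62  59  61  62  61  61  59  68  84  93  99 100 101 100 101 101 101]
 [100  96  91  77  67  66  66  66  65  64  64  63  63  61  62  63  61  6
[... 1688 characters left out ...]
 95  96  96  97  99  95  95  92  90  90  88  86  81  73  90 100 101 102 102 102 101]
 [100 101 101  98  98  94  89  89  91  95  80  62  57  64  66  66  73  76  76  74  79  81  74  91 101 100 100 101 102 101]
 [ 98 101 100  99  99  93  88  74  63  57  39  31  27  31  34  34  37  38  38  38  54  73  74  83  97 101 101 101 102 101]
 [100 100 100  99  99  78  50  36  33  27  26  21  19  21  22  13  21  23  22  20  27  38  54  82  97 101 101 101 102 101]
 [ 99 101 102  83  59  38  26  21  21  20  20  21  22  23  21  22  21  20  20  21  20  22  30  48  73  94 100 101 103 102]
 [ 99 102  77  42  29  22  19  21  23  17  18  18  21  22  21  23  24  19  17  20  19  17  24  22  35  60  90 101 102 102]]
```

Emit:
drive_tool --commands "-0.015 -0.012 0 0 0 0 0;0 0 0 0 0 0 0;0 0 -0.04 0 0 0 0;0 0 -0.04 0 0 0 0;0 0 -0.04 0 0 0 0;0 0 -0.04 0 0 0 0;0 0 0 0 0 0 0;0 0 0 0 0 0 0"

```text
time_s: 8.93
eef_pos: [518.9, -129.5, 59.2]
ee_rot: [-0.0, 0.707, 0.707, -0.0]
force: [0.0, 0.3, -0.4]
grip_width: 0.187
grip_force: 58.9
```

Emit:
drive_tool --commands "0 0 -0.04 0 0 0 0;0 0 -0.04 0 0 0 0;0 0 -0.04 0 0 0 0;0 0 0 0 0 0 0;0 0 0 0 0 0 0"

```text
time_s: 9.35
eef_pos: [518.8, -129.5, 47.2]
ee_rot: [-0.0, 0.707, 0.707, -0.0]
force: [-0.5, -0.1, -0.6]
grip_width: 0.183
grip_force: 58.9
```

Emit:
drive_tool --commands "0 0 0 0 0 0 40;0 0 0 0 0 0 100;0 0 0 0 0 0 100;0 0 0 0 0 0 100;0 0 0 0 0 0 100;0 0 0.1 0 0 0 100;0 0 0.3 0 0 0 100;0 0 0.3 0 0 0 0;0 0 0 0 0 0 0;0 0 0 0 0 0 0;0 0 0 0 0 0 0;0 0 0 0 0 0 0"

```text
time_s: 10.35
eef_pos: [518.5, -129.3, 116.7]
ee_rot: [-0.001, 0.707, 0.707, -0.0]
force: [0.0, 0.1, -0.0]
grip_width: 0.299
grip_force: 0.0
```

```bash
python3 - <<'E'
from h import *
def blob(c,roi,th):
    x0,y0,x1,y1=roi; m=(c["pixels"][y0:y1,x0:x1].max(2)<th).astype(np.uint8)
    n,l,st,ce=cv2.connectedComponentsWithStats(m); return [(st[i]+[x0,y0,0,0,0],(ce[i]+[x0,y0]).round(1)) for i in range(1,n) if st[i,4]>25]
s=sense();print(s["eef_pos"],s["force"])
for n in("side","scene","wrist"):
    c=capture(n)
    print(n,"top",proj(c,(519.2,-129.6,62),s).round(1),"mid",proj(c,(519.2,-129.6,47),s).round(1),"bot",proj(c,(519.2,-129.6,32),s).round(1))
    u=proj(c,(519.2,-129.6,47),s).astype(int); w=25 if n!="wrist" else 45
    print(blob(c,(u[0]-w,u[1]-w,u[0]+w,u[1]+w),45))
    print([(b["position"],b["confidence"]) for b in boxes_of(c,"pin")])
E
```

```text
[ 518.46477403 -129.31497829  116.73405226] [ 0.00860734  0.06283757 -0.04020491]
side top [380.1 175.9] mid [379.6 179.9] bot [379.1 183.7]
[]
[([234.6, 283.4], 0.71), ([255.9, 299.2], 0.65)]
scene top [305.5 170.2] mid [305.6 174.7] bot [305.7 179.1]
[(array([305, 172,   4,   8,  29]), array([306.3, 175.7]))]
[([483.2, 288.0], 0.61), ([439.7, 325.7], 0.52), ([468.9, 310.7], 0.48), ([304.3, 171.8], 0.38)]
wrist top [317.8 216.6] mid [317.7 209. ] bot [317.7 202.4]
[(array([304, 192,  26,  36, 757]), array([316.6, 209.4])), (array([313, 245,   7,   9,  59]), array([316. , 249.3]))]
[([316.4, 211.7], 0.79), ([312.5, 109.0], 0.39)]
```

Emit:
drive_tool --commands "0 0 -0.3 0 0 0 0;0 0 -0.2 0 0 0 0;0 0 -0.05 0 0 0 0;0 0 0 0 0 0 0;0 0 0 0 0 0 0"

```text
time_s: 11.07
eef_pos: [519.4, -129.8, 63.3]
ee_rot: [0.0, 0.707, 0.707, 0.0]
force: [-0.1, 0.1, 1.2]
grip_width: -0.0
grip_force: 0.0
```

```bash
python3 - <<'E'
from h import *
s=dict(eef_pos=np.array([518.465,-129.315,116.734]),ee_rot=sense()["ee_rot"])
c=capture("wrist")
for h in (0,3,8): print(h,"low edge",proj(c,(519.2,-120.6,32+h),s).round(1),"top edge",proj(c,(519.2,-138.6,62+h),s).round(1))
E
```

```text
0 low edge [317.4 190.3] top edge [317.6 229.5]
3 low edge [317.4 191.5] top edge [317.6 231.3]
8 low edge [317.5 193.4] top edge [317.7 234.4]
```

The picture says the head is home. A light push will confirm it.

Emit:
drive_tool --commands "0 0 -0.04 0 0 0 0;0 0 -0.02 0 0 0 0;0 0 -0.02 0 0 0 0;0 0 0 0 0 0 0"

```text
time_s: 11.45
eef_pos: [519.7, -129.8, 55.8]
ee_rot: [0.001, 0.707, 0.707, 0.0]
force: [-3.2, 2.1, 9.1]
grip_width: -0.0
grip_force: 4.6
```

Emit:
drive_tool --commands "0 0 -0.01 0 0 0 0;0 0 -0.01 0 0 0 0;0 0 0 0 0 0 0"

```text
time_s: 11.7
eef_pos: [520.2, -130.1, 55.6]
ee_rot: [0.002, 0.707, 0.707, 0.001]
force: [-5.9, 2.0, 25.6]
grip_width: -0.001
grip_force: 12.8
```

Emit:
drive_tool --commands "0 0 0.2 0 0 0 0;0 0 0.4 0 0 0 30;0 0 0.4 0 0 0 100;0 0 0.4 0 0 0 100;0 0 0.3 0 0 0 100;-0.09 -0.4 0 0 0 0 100;-0.09 -0.4 0 0 0 0 100;-0.09 -0.4 0 0 0 0 100;-0.08 -0.4 0 0 0 0 100;0 0 0 0 0 0 100;0 0 0 0 0 0 100;0 0 0 0 0 0 100;0 0 0 0 0 0 100"

```text
time_s: 12.78
eef_pos: [484.3, -288.5, 222.7]
ee_rot: [0.0, 0.707, 0.708, 0.0]
force: [0.3, 0.3, 0.2]
grip_width: 0.998
grip_force: 0.0
```

```bash
python3 - <<'E'
from h import *
s=sense();c=capture("wrist");np.save("w9.npy",c["pixels"]);print(s["eef_pos"],s["ee_rot"])
for t,z in(("cell",64),("coaster",6)):
    print(t,[(np.round(b["position"],1),round(b["confidence"],2),toz(c,b["position"],z,s).round(1)) for b in boxes_of(c,t)])
hsv=cv2.cvtColor(c["pixels"],cv2.COLOR_BGR2HSV)
m=((hsv[...,1]>110)&(hsv[...,2]>60)).astype(np.uint8); m[260:]=0
n,l,st,ce=cv2.connectedComponentsWithStats(m); i=1+np.argmax(st[1:,4]); print(st[i],ce[i])
hull=cv2.convexHull(np.argwhere(l==i)[:,::-1].astype(np.int32)); r=cv2.minAreaRect(hull); print(r)
co=[toz(c,p,6,s)[:2] for p in cv2.boxPoints(r)]; print(np.round(co,1))
x0,y0,w,h=st[i,:4]
g=c["pixels"].mean(2).astype(int)[y0:y0+h,x0:x0+w]; print(x0,y0); 
for row in g[::4,::3]: print(" ".join("%3d"%v for v in row))
S=hsv[y0:y0+h,x0:x0+w,1]
print()
for row in S[::4,::3]: print(" ".join("%3d"%v for v in row))
E
```

```text
[ 484.32969588 -288.52994344  222.70366516] [8.92726475e-06 7.06666002e-01 7.07547280e-01 9.16138311e-05]
cell [(array([319.5, 172.1]), 0.76, array([ 487.3, -283. ,   64. ]))]
coaster []
[ 263  126   93   91 5222] [307.84009958 170.26809651]
((309.90386962890625, 171.51922607421875), (79.03480529785156, 81.9765396118164), 78.69007110595703)
[[ 425.8 -261.6]
 [ 512.1 -244.4]
 [ 531.9 -331. ]
 [ 439.6 -350.6]]
263 126
121 123 120 118 118 126 125 121 120 114 115 118 117 118 123 122 118 118 111 110 105 105 107  99  93  93  98 107 112 107 106
124 123 119 120 121 122 118 116 121 121 112 111 111 109 110 107 108  93  91 101 109 110  99 108 116 114 119 102 106 102 107
124 117 120 121 117 116 108 108 111 113  95 109 110 107 105 104 118 106 125 116 116 110 114 100  94  92  93  74 110 109 109
124 110 111 100  96 106 106 115 114 107 122 119 119 109  95 114 113 110 109 129 114 114 101  98  94 100  95  91 110 107 108
126 115 126 123 111 100 105 100 104 110 133 128 127 112 123 122 105 115 106  93 107 108 107  91 104 100  95  92 110 110 119
104 111 109 124 127 111 126 131 115 110 113 127 115 111 138 
[... 4324 characters left out ...]
 144 139 142 141 146 131 101  49  32  31  22  62 141 140 141 140 150 147 147 144
 21  19  22  18  53 139 143 141 140 140 137 141 144 144 142 142 147 147 144 146 143 144 142 138 145 145 143 148 148 144 149
 22  22  21  21  19 141 144 141 141 148 141 143 141 140 140 138 143 145 142 146 144 145 140 141 138 142 145 149 145 146 147
 18  21  21  25  25 123 139 145 144 141 145 142 142 143 139 146 141 147 150 144 143 139 140 141 141  90  50  30  25  24  22
 22  19  22  27  22  64 138 142 142 142 146 141 145 142 142 145 144 140 106  42  27  25  24  21  25  21  24  22  21  22  23
 19  25  22  22  22  22 137 149 142 140 139  97  39  28  21  25  24  22  24  22  21  22  22  22  22  22  20  24  23  22  23
```

```bash
python3 - <<'E'
from h import *
s=sense();c=capture("wrist");print(s["eef_pos"])
m=((c["pixels"].mean(2)>138)).astype(np.uint8); m[:150]=0;m[205:]=0;m[:,:296]=0;m[:,345:]=0
m=cv2.morphologyEx(m,cv2.MORPH_OPEN,np.ones((3,3),np.uint8))
n,l,st,ce=cv2.connectedComponentsWithStats(m);i=1+np.argmax(st[1:,4]);print(st[i],ce[i])
pts=np.argwhere(l==i)[:,::-1].astype(np.float32)
W=np.array([toz(c,p,64,s)[:2] for p in pts],np.float32)
r=cv2.minAreaRect(W);print(r);print(W.mean(0))
b=c["pixels"].mean(2)
L=[];Rr=[]
for row in range(166,190):
    cols=np.where(b[row,300:345]>165)[0]+300
    mid=toz(c,((cols.min()+cols.max())/2,row),64,s); 
    a=toz(c,(cols.min()-.5,row),64,s);d=toz(c,(cols.max()+.5,row),64,s); L.append(a);Rr.append(d)
for q in(L,Rr):
    q=np.array(q);k=np.polyfit(q[:,1],q[:,0],1);print("dx/dy",k[0],"x at y=-287",np.polyval(k,-287),q[:,1].min(),q[:,1].max())
E
```

```text
[ 484.38400493 -288.60010574  222.76731668]
[308 161  27  34 702] [320.75498575 177.92165242]
((488.6016540527344, -289.0189514160156), (31.352468490600586, 20.7314395904541), 79.08979034423828)
[ 488.59442 -288.73434]
dx/dy 0.20025831648429265 x at y=-287 478.9683973671974 -299.4573403237101 -277.31479691874404
dx/dy 0.18476051573465702 x at y=-287 499.01864568012525 -299.4277759289997 -277.28488073939195
```

Cell top centre is about (488.7, −287.3) at z=70, yaw about −0.19 rad. I'll turn the gripper and descend.

Emit:
drive_tool --commands "0.04 0.013 -0.2 0 0 -0.12 100;0 0 -0.3 0 0 -0.12 100;0 0 -0.35 0 0 0 100;0 0 -0.35 0 0 0 100;0 0 0 0 0 0 100;0 0 0 0 0 0 100;0 0 0 0 0 0 100"

```text
time_s: 13.57
eef_pos: [489.0, -288.8, 104.8]
ee_rot: [0.002, 0.77, 0.638, 0.0]
force: [-1.2, -0.9, 0.7]
grip_width: 1.003
grip_force: 0.0
```

```bash
python3 - <<'E'
from h import *
s=sense();c=capture("wrist");print(s["eef_pos"],R.from_quat(s["ee_rot"],scalar_first=True).as_matrix().round(3))
b=c["pixels"].mean(2);S=cv2.cvtColor(c["pixels"],cv2.COLOR_BGR2HSV)[...,1]
u=proj(c,(488.7,-287.3,70),s).astype(int);print(u)
m=((b>138)).astype(np.uint8); k=np.zeros_like(m);k[u[1]-50:u[1]+50,u[0]-40:u[0]+40]=1;m*=k
m=cv2.morphologyEx(m,cv2.MORPH_OPEN,np.ones((3,3),np.uint8))
n,l,st,ce=cv2.connectedComponentsWithStats(m);i=1+np.argmax(st[1:,4]);print(st[i],ce[i])
W=np.array([toz(c,p,70,s)[:2] for p in np.argwhere(l==i)[:,::-1]],np.float32);print(cv2.minAreaRect(W))
E
```

```text
[ 488.96081826 -288.78601586  104.79377916] [[ 0.187  0.982  0.002]
 [ 0.982 -0.187 -0.002]
 [-0.002  0.003 -1.   ]]
[315 225]
[ 298  200   35   50 1470] [316.62517007 222.9170068 ]
((488.77008056640625, -287.06494140625), (30.849365234375, 19.564167022705078), 80.0455322265625)
```

Emit:
drive_tool --commands "0 0.015 -0.3 0 0 0 100;0 0 -0.25 0 0 0 100;0 0 -0.13 0 0 0 100;0 0 0 0 0 0 100;0 0 0 0 0 0 100;0 0 0 0 0 0 100"

```text
time_s: 14.12
eef_pos: [489.0, -287.6, 36.8]
ee_rot: [0.002, 0.77, 0.637, 0.0]
force: [0.6, 0.6, 0.5]
grip_width: 1.001
grip_force: 0.0
```

Emit:
drive_tool --commands "0 0 0 0 0 0 0;0 0 0 0 0 0 0;0 0 0 0 0 0 0;0 0 0 0 0 0 0;0 0 0 0 0 0 0;0 0 0 0 0 0 0;0 0 0 0 0 0 0;0 0 0 0 0 0 0;0 0 0 0 0 0 0" --force 40

```text
time_s: 14.87
eef_pos: [488.1, -286.8, 34.7]
ee_rot: [0.0, 0.771, 0.637, -0.0]
force: [-0.7, 0.3, 3.2]
grip_width: 0.225
grip_force: 44.2
```

```bash
python3 - <<'E'
from h import *
s=sense();c=capture("wrist");print(s["eef_pos"],s["force"])
b=c["pixels"].mean(2).astype(int)
u=proj(c,(488.8,-287.1,70),s).astype(int);print(u)
for x in (0,): 
    for r in b[u[1]-44:u[1]+40:3,u[0]-45:u[0]+46:4]: print(" ".join("%3d"%v for v in r))
E
```

```text
[ 488.05021879 -286.83977265   34.73220268] [-0.73385048  0.33187719  3.21599162]
[318 296]
 74  71  60  59  54  86  85 114 113 113 112 111 110 111 112 114 120  82  83  95  93  70 114
 41  50  60  57  44  74  78 114 116 116 116 116 116 116 111 111 120  94  82  94  94  40  44
 21  51  60  59  35  74  87 113 117 116 117 116 117 116 112 111 120 120  93  93  95  24  30
 18  60  58  59  49  75 114 149 149 149 148 149 148 148 148 148 119 120  59  84  93  25  32
 21  59  59  59  55 106 127 150 149 150 150 150 147 148 148 148 192 192  84  92  94  62  27
 24  60  59  59  50 105 120 151 150 152 151 148 147 148 149 147 192 192  79  94  95  75  26
 28  59  59  60  50 105 121 152 148 151 151 149 146 149 149 148 192 192  66  93  94  94  23
 45  59  59  58  30 106 120 152 148 150 150 149 147 149 150 147 192 159  40  94  93  95  20
 55  60  59  52  18 106 119 153 148 148 150 149 148 149 148 147 126 150  26  96  95  95  24
 59  59  58  45  15 104 121 153 149 151 150 150 149 148 148 147 125 133  25  94  94  94  42
 58  60  58  35  19 105 113 153 149 149 149 150 150 148 148 146 125  91  26  95  95  96 
[... 867 characters left out ...]
 148 148 149 150 148 149 144 125  48  33  20  22  20  19
 22  18  21  24  23 105 128 148 148 150 149 149 149 149 150 143 125  48  33  22  19  21  18
 18  22  21  22  23 128 127 149 149 150 149 150 149 149 148 143 126  31  31  19  20  19  19
 18  19  23  24  28 128 127 151 150 150 150 149 148 148 148 142 126  34  31  22  21  20  20
 21  24  24  21  32 129 127 149 150 150 149 149 149 148 148 142 125  48  33  23  22  18  19
 17  19  23  20  31 128 128 151 151 152 151 151 151 150 150 143 126  67  33  22  21  21  24
 22  22  22  52  33  80  78 151 151 152 151 151 152 152 152 123  80  59  29  21  20  22  24
 18  16  23  86  33  77  75  77  77  77  78  77  78  80  79  78  76  63  32  22  22  24  19
```

Emit:
drive_tool --commands "0 0 0.1 0 0 0 0;0 0 0.25 0 0 0 0;0 0 0.35 0 0 0 0;0 0 0.35 0 0 0 0;0 0 0.3 0 0 0.1 0;0.03 0.2 0 0 0 0.1 0;0.04 0.35 0 0 0 0.07 0;0.04 0.38 0 0 0 0 0;0.04 0.38 0 0 0 0 0;0.04 0.38 0 0 0 0 0;0.04 0.38 0 0 0 0 0;0.04 0.38 0 0 0 0 0;0.02 0.3 0 0 0 0 0;0 0 0 0 0 0 0;0 0 0 0 0 0 0;0 0 0 0 0 0 0;0 0 0 0 0 0 0"

```text
time_s: 16.33
eef_pos: [517.0, -12.8, 169.7]
ee_rot: [0.0, 0.699, 0.715, -0.0]
force: [-0.2, -0.3, -1.6]
grip_width: 0.227
grip_force: 43.8
```

```bash
python3 - <<'E'
from h import *
s=sense();c=capture("wrist");e=s["eef_pos"];M=R.from_quat(s["ee_rot"],scalar_first=True).as_matrix();print(e,M.round(3),s["force"],s["time_s"])
b=c["pixels"].mean(2).astype(int); zt=e[2]+35.3
u=proj(c,e+[0,0,35.3],s).astype(int);print(u)
for r in b[u[1]-60:u[1]+60:3,u[0]-45:u[0]+46:4]: print(" ".join("%3d"%v for v in r))
m=((b>138)&(b<160)).astype(np.uint8);k=np.zeros_like(m);k[u[1]-70:u[1]+70,u[0]-32:u[0]+32]=1;m=cv2.morphologyEx(m*k,cv2.MORPH_OPEN,np.ones((5,5),np.uint8))
n,l,st,ce=cv2.connectedComponentsWithStats(m);i=1+np.argmax(st[1:,4]);print(st[i],ce[i])
W=np.array([toz(c,p,zt,s)[:2] for p in np.argwhere(l==i)[:,::-1]],np.float32);print(cv2.minAreaRect(W))
E
```

```text
[516.98309994 -12.78784163 169.67380533] [[-0.022  1.    -0.   ]
 [ 1.     0.022 -0.   ]
 [-0.    -0.    -1.   ]] [-0.21049991 -0.29659327 -1.55822564] 16.3333
[317 296]
154  66 125 152 152  63 111 105 105 104 104 105 104 104 104 108 111  57 138 137  73  58 154
153  65 106 153 153  65 111 105 105 102 101 102 100 104 104 105 112  63 137 137  77  57 153
153  65 108 152 153  72 110 105 103 100  97  99  97  99 101 104 110  58 117 135  66  62 153
153  64  79  89  92  73 112 104 103 100  98  98  99  98 100 102 111  75  87  89  73  63 153
154  65  87  87  87  92 111 103 103 101 101 100  98  99 101 102 112  88  86  86  88  64 153
154  65  87  87  86 103 111 105 103 102 103 102 100 100 102 103 111 109  87  87  87  63 153
153  66  87  86  86 112 112 105 104 103 103 104 103 102 102 103 111 110  86  87  88  62 153
 24  37  87  86  79 110 110 105 106 108 108 107 106 105 105 102 111 111  52  86  87  28  26
 26  57  87  86  65 111 111 131 131 132 130 131 131 131 131 130 111 111  68  88  87  58  26
 26  80  86  87  53 157 157 135 136 136 136 134 134 135 134 134 156 156  70  87  88  69  28
 36  86  8
[... 2203 characters left out ...]
25  20  69 106 108 110 106 107  71  69  69  70  68  76  70  68  68  70  42  18  27  30
 27  28  21  88 109 113 109 110 104  70  69  69  69  66  70  66  66  69  69  56  21  26  26
 29  29  16 100 105 105 107 107 105  68  66  68  67  68  66  70  67  68  69  60  21  26  26
 25  26  21  98 107 108 106 108 107  69  70  69  64  70  68  72  71  68  70  62  19  26  25
 29  27  17  92 108 107 110 109 105 103  71  88 101 109 101  65  68  69  68  57  17  27  27
 27  24  16  92 110 110 106 109 111 105 106 105 105 108 105  68  69  70  70  56  18  27  24
[291 262   8  36 236] [295.0720339  277.90254237]
((508.250732421875, -5.582956314086914), (2.6302990913391113, 15.010808944702148), 0.37646037340164185)
```

The cell is centred in the grip and square with the tester. Now I'll lower it into the gap.

Emit:
drive_tool --commands "0 0.008 -0.2 0 0 0 0;0 0 -0.25 0 0 0 0;0 0 -0.25 0 0 0 0;0 0 -0.13 0 0 0 0;0 0 -0.05 0 0 0 0;0 0 0 0 0 0 0;0 0 0 0 0 0 0;0 0 0 0 0 0 0;0 0 0 0 0 0 0"

```text
time_s: 17.13
eef_pos: [517.6, -11.2, 82.6]
ee_rot: [0.001, 0.699, 0.715, 0.0]
force: [-0.4, -0.0, -1.5]
grip_width: 0.226
grip_force: 43.8
```

```bash
python3 - <<'E'
from h import *
for i in range(3):
    s=sense();c=capture(("side","scene","wrist")[i]);print(s["eef_pos"],s["force"],s["grip_force"])
    print([(b["position"],b["confidence"]) for b in boxes_of(c,"cell")], proj(c,(516.7,-11.6,85),s).round(1))
    print("pin",[(np.round(b["position"]),round(b["confidence"],2)) for b in boxes_of(c,"pin")],proj(c,(519.2,-129.6,47),s).round(1))
M=R.from_quat(s["ee_rot"],scalar_first=True).as_matrix();print(M.round(3))
# lamp top edges in wrist image, row profile just beside the cell
b=c["pixels"].mean(2).astype(int)
for y in(11.6,):
    for xl in(-23,23):
        for yy in(44,90): print(xl,yy,proj(c,(516.7-0.021*yy+xl,-11.6+yy,106),s).round(1))
for r in(60,90,120,140): print(r,b[r,220:420:4])
E
```

```text
[517.57265015 -11.21033202  82.58690169] [-0.43962375 -0.02160465 -1.5352485 ] 43.82646918296814
[([363.7, 186.3], 0.52)] [362.8 191.3]
pin [(array([255., 302.]), 0.68), (array([283., 310.]), 0.52), (array([235., 282.]), 0.49)] [379.6 179.9]
[517.24835845 -10.98132231  82.10465522] [-0.39889614  0.34900169 -1.81401384] 43.82681429386139
[([337.2, 187.9], 0.68)] [334.8 181.9]
pin [(array([467., 309.]), 0.75), (array([438., 328.]), 0.71), (array([483., 290.]), 0.55), (array([302., 174.]), 0.49)] [305.6 174.7]
[517.07964199 -10.94470503  81.7539632 ] [-0.46478674  0.30924045 -0.66649019] 43.826143741607666
[([317.2, 269.3], 0.86), ([314.4, 117.7], 0.51)] [316.  259.3]
pin [] [315.5 388. ]
[[-0.024  1.     0.   ]
 [ 1.     0.024 -0.   ]
 [-0.     0.    -1.   ]]
-23 44 [255.6 179. ]
-23 90 [248.8  46.4]
23 44 [377.1 181.8]
23 90 [384.8  50. ]
60 [106 108 106 106 139 154 155 154  84  97 102 104 102 103 102 103 103 103
 102 104 103 103 104 102 102 102 102 102 101 101 103 102 102 103 101 101
 102 101  89  76 140 138 137 135  96  95  99  98  98  97]
90 [110 113 109 108 108 156 156 154  74  94 105 105 105  96  94  96  95  96
  95  95  96  94  94  95  96  95  95  94  94  96  95  94  95  95  94  94
  94  94  84  65 138 136 138 111  96  97  95  97  99  98]
120 [112 109 109 106 107 140 153 158 152  92 102 104  97  94  94  94  94  93
  94  94  93  94  94  94  94  94  94  95  94  94  94  94  93  98 103  94
  93  91  82 112 137 134 135  98  96 101  99  96 108 108]
140 [108 110 111 114 108 104 157 158 155  87  99 104  98  93  92  92  93  92
  93  94  93  93  94  93  93  93  93  93  92 102 102 103  92  92  92  92
  92  89  80 137 136 136 131  98  99  99  98  97  97  97]
```

Emit:
drive_tool --commands "-0.006 -0.006 0 0 0 0 0;0 0 0 0 0 0 0;0 0 0 0 0 0 0;0 0 0 0 0 0 0;0 0 0 0 0 0 0;0 0 0 0 0 0 0;0 0 0 0 0 0 0;0 0 0 0 0 0 0"

```text
time_s: 18.25
eef_pos: [516.4, -11.5, 81.6]
ee_rot: [0.0, 0.699, 0.715, 0.0]
force: [0.7, -0.6, -1.6]
grip_width: 0.226
grip_force: 43.8
```

```bash
python3 - <<'E'
from h import *
s=sense();print(s["eef_pos"],s["force"],s["grip_force"],np.abs(s["dq"]).max())
print(finish_job())
E
```

```text
[516.43207148 -11.52435213  81.58111243] [ 0.69510185 -0.56419446 -1.61535028] 43.82649779319763 0.0019589192289009958
the job is handed in; nothing more can be done
None
```

I handed the job in at about 18 s of the 59 s allowed; no verdict came back. By my measurements the pin is fully home and released, and the cell is held by its frosted faces, square in the beam at the engraved line and clear of the tester.

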